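Stack and cover the chip trays, then hold the pile up level

ROBOT

A 7-joint arm with a two-finger parallel gripper is mounted at the origin on the work surface. World frame = base frame: x ahead of the robot, y to its left, z up, the work surface at z = 0. Lengths are in m, angles in rad, forces in N, time in s.
With the tool pointing down it reaches from about 0.4 to 0.9 m from the base axis. Payload 5.6 kg.
Tool frame: the origin (TCP) lies midway between the tips of the shut fingers; the grasp point (between the pads) lies 19 mm behind it; z points along the fingers, y is the line along which they close (so a half turn about z gives the same grasp; the last joint's range is limited). The gripper opens to 92 mm and grips with 3 to 60 N. Pads are 20 mm wide; open, the fingers measure 128 mm over their backs; the gripper's body (75 mm by 189 mm) begins 69 mm behind the grasp point.
Start: joints at [-1.194, 0.468, -0.012, 1.603, 0.006, 1.071, -0.056], TCP at [0.265, 0.594, 0.215] pointing down, gripper open.
Joint ranges: [-2.53, 2.53], [-0.31, 2.02], [-1.57, 1.55], [0.28, 2.44], [-1.29, 4.43], [0.15, 1.84], [-2.92, 2.92]. Speed limits (rad/s): [2.57, 2.57, 3.14, 3.14, 3.14, 3.14, 3.14].

INTERFACE

Orientations are given as a 3x3 rotation matrix whose columns are the frame's x, y, z axes.
In Python, from station import env, effector, solver, viewer, workorder, search_frame, tip_of gives the robot as it stands. Calls block until the motion is done:
- env.reach(position, orientation): joint-space move of the TCP to a pose.
- env.movel(position, frame=None, rate=0.15): straight line of the TCP; frame=None keeps the orientation; rate is the mean speed in m/s.
- env.goto_joints(angles): joint-space move.
- effector.release() and effector.grasp(squeeze=None): open the fingers fully, or close them until they stop; squeeze is the grip in N (None keeps the last).
- env.pause(seconds).
- solver.inverse_kinematics(position, orientation): joint angles nearest the present ones, or None.
- env.sense(): the state.
- viewer.read_camera(name): name is "scene" or "side" or "wrist"; returns (picture, depth): 480x640x3 uint8, red, green, blue; 480x640 float32, m along the optical axis (not along the pixel's ray), 0 where there is no reading.
- viewer.camera_info(name): a dict with "intrinsics" (3x3 intrinsics, pixels), "eye" and "rotation" of the camera in the world; the wrist camera has in their place "T_tool_cam" (4x4, takes a point from camera to tool coordinates, whose origin is the TCP and whose axes are the flange's). Camera axes: x right, y up, looking along -z (the intrinsics and any distortion apply to the point x, -y, -z); pixel columns grow to the right and rows downward; lengths in m; the calibration is good to about 2 mm. The wrist camera is an equidistant fisheye: a pixel r from the principal point sees the ray r / f radians off the axis. A picture is of the moment at which its call begins: read the wrist's pose just before it. camera_info takes no time and is no camera call.
A pose or a line that the arm cannot do raises env.PlanningError and nothing moves.
- workorder.finish_job(): hands the job in; it is judged then, once.
Trained networks look in the newest picture that a camera, given by its name, has taken for a name from the list of things; names that differ only in an ending like _2 or _b are one class to them, and where a whole thing is asked for, a point or a joint stands for the part that bears it (a point fixed in the world has none). Each returns a list of dicts, best first, with "score" (0 to 1); they miss things now and then, are a little off and sometimes report something else, mostly with a low value. They report only what shows in the picture. A call takes as long as a camera call.
- search_frame(camera, name): "at" ([x, y, z] in m, in world coordinates, good to about 4 mm: the middle of the surface that is visible of it).
- tip_of(camera, name): "at" ([x, y, z] in m, in world coordinates, good to about 4 mm: a listed point, or the origin of a listed thing).
The state is a dict: "t": time; "joint_positions": joint angles; "joint_velocities": joint speeds; "tau": joint torques, N m; "ee_pos": TCP position; "tcp_rot": TCP orientation; "wrist_force": force on the tool from outside, world axes, zero at the start; "moment": the same for the moment, N m; "gripper_width": finger opening in m; "grasp_force": force on a finger pad.
Only numpy, scipy, OpenCV 4.12 (cv2) and the standard library are available. Lean on these libraries where they do the work, as an engineer would, in place of code of your own. Each camera call takes 0.05 s, during which the arm holds its last target. There are 200 camera calls.

TASK

On the clear part of the bench lie two small chip trays and their cover: set the shallow tray (36 small pockets) squarely on the deep one (9 large pockets) and then the cover on top of that, cut corners all together, without dropping them and without ever tipping an open tray. Once the pile stands on the bench, grip the whole pile by its sides at the deep tray at the bottom, raise it at least 10 cm off the bench, and finish still holding it there, steady, level and squarely stacked, ready to hand over. Leave the other things on the bench where they are.

Things in the scene. Friction and masses are not known exactly. Their poses are not given: they have to be found in the camera images.
- deep_tray: Deep chip tray, 50.8 x 50.8 mm, 12 mm thick, dark grey plastic, about 45 g, 3 x 3 large pockets in its flat top with gold modules. One corner, towards its own +x +y, is cut off at 45 degrees (7 mm); at the start it points away from the robot and to its left, within 30 degrees. Origin at the centre of its underside, z up. Flat underside, upright sides; lies on the bench (height 0).
- shallow_tray: Shallow chip tray, 50.8 x 50.8 mm, 7 mm thick, dark grey plastic, about 28 g, 6 x 6 small pockets in its flat top with silver dies. One corner, towards its own +x +y, is cut off at 45 degrees (7 mm); at the start it points away from the robot and to its left, within 30 degrees. Origin at the centre of its underside, z up. Flat underside, does not lock into the tray below; starts on the bench.
- cover: Cover, 50.8 x 50.8 mm, 6 mm thick, dark grey plastic, about 22 g, plain top with a slightly sunk panel. One corner, towards its own +x +y, is cut off at 45 degrees (7 mm); at the start it points away from the robot and to its left, within 30 degrees. Origin at the centre of its underside, z up. Flat underside; starts right way up on the bench. The three swap places from start to start.
- deep_tray_corner (a point): the middle of the cut-away square at the deep tray's cut corner, 21.9 mm along its +x and 21.9 mm along its +y from its middle, at the height of its top
- shallow_tray_corner (a point): the middle of the cut-away square at the shallow tray's cut corner, 21.9 mm along its +x and 21.9 mm along its +y from its middle, at the height of its top
- cover_corner (a point): the middle of the cut-away square at the cover's cut corner, 21.9 mm along its +x and 21.9 mm along its +y from its middle, at the height of its top
- big_tray: Bystander: a large chip tray of the same grey plastic, 102 x 102 x 7 mm, 9 x 9 pockets, beyond the task's things; not part of the job. Origin at the centre of its underside.
- work_holder: Bystander: the tester's small steel and aluminium clamping vise on a round foot, 108 x 90 x 44 mm high, beyond the task's things. Origin at the centre of its foot.
- vacuum_pen: Bystander: a black pick-up pen, 130 mm long, 11 mm thick, lying roughly along the robot's x among the task's things. Origin under its middle.
- tweezers: Bystander: steel tweezers, 132 mm long, 16 mm wide, 5 mm high, lying roughly along the robot's x among the task's things. Origin under their middle.
- pump_bottle: Bystander: a white solvent bottle with a steel pump dish, 72 mm across, 124 mm high, beyond and to the right of the task's things. Origin at the centre of its underside.
- sample_dish: Bystander: a round lidded white sample dish, 56 mm across, 15 mm high, beyond and to the right. Origin at the centre of its underside.

How it is judged:
On the way, in this order (a step that is already met when the one before it is completed fails the run):
1. the shallow tray lies squarely on the deep tray, cut corners together, let go (horizontal distance between shallow_tray and deep_tray below 0.004 m and angle between the x axis of shallow_tray and the x axis of deep_tray, either way round below 0.07 rad and horizontal distance between shallow_tray_corner and deep_tray_corner below 0.012 m and z of shallow_tray in the frame of deep_tray between 0.0105 and 0.0135 m and contact force between the fingers and shallow_tray below 0.1 N and contact force between the fingers and deep_tray below 0.1 N and linear speed of each of deep_tray, shallow_tray below 0.03 m/s and height (world z) of deep_tray below 0.003 m), for 0.2 s.
2. the cover lies squarely on the shallow tray, cut corners together, let go, and the pile stands on the bench (all of step 1 and horizontal distance between cover and shallow_tray below 0.004 m and angle between the x axis of cover and the x axis of shallow_tray, either way round below 0.07 rad and horizontal distance between cover_corner and shallow_tray_corner below 0.012 m and z of cover in the frame of shallow_tray between 0.0055 and 0.0085 m and contact force between the fingers and cover below 0.1 N and linear speed of cover below 0.03 m/s), for 0.2 s.
At the end, for the whole second after the job is handed in: The fingers alone hold the deep tray over 95 mm above the bench, the shallow tray on it and the cover on that, each within 4 mm and 0.07 rad of square to the one below, cut corners together; deep tray and cover level within 0.08 rad, all still (under 0.03 m/s) (horizontal distance between shallow_tray and deep_tray below 0.004 m and angle between the x axis of shallow_tray and the x axis of deep_tray, either way round below 0.07 rad and horizontal distance between shallow_tray_corner and deep_tray_corner below 0.012 m and z of shallow_tray in the frame of deep_tray between 0.0105 and 0.0135 m and horizontal distance between cover and shallow_tray below 0.004 m and angle between the x axis of cover and the x axis of shallow_tray, either way round below 0.07 rad and horizontal distance between cover_corner and shallow_tray_corner below 0.012 m and z of cover in the frame of shallow_tray between 0.0055 and 0.0085 m and height (world z) of deep_tray above 0.095 m and angle between each of deep_tray, cover's own z axis and vertical below 0.08 rad and contact force between the fingers and deep_tray above 0.5 N and linear speed of each of deep_tray, shallow_tray, cover below 0.03 m/s and angular speed of each of deep_tray, cover below 0.15 rad/s and contact force between deep_tray and big_tray below 0.05 N and contact force between deep_tray and work_holder below 0.05 N and contact force between deep_tray and vacuum_pen below 0.05 N and contact force between deep_tray and tweezers below 0.05 N and contact force between deep_tray and pump_bottle below 0.05 N and contact force between deep_tray and sample_dish below 0.05 N); the arm keeps its last pose, push and grip.
It fails at once if an open tray is tipped by more than 0.3 rad (angle between any of deep_tray, shallow_tray's own z axis and vertical above 0.3 rad).
It fails at once if a tray or the cover is dropped or thrown (touching nothing and faster than 0.5 m/s, a fall of more than 13 mm) ((linear speed of deep_tray above 0.5 m/s and contact force between deep_tray and anything else below 0.01 N) or (linear speed of shallow_tray above 0.5 m/s and contact force between shallow_tray and anything else below 0.01 N) or (linear speed of cover above 0.5 m/s and contact force between cover and anything else below 0.01 N)).
It fails at once if another thing on the bench is moved by more than 30 mm (distance of any of big_tray, work_holder, vacuum_pen, tweezers, pump_bottle, sample_dish from where it was at the start of the episode above 0.03 m).
It also fails if it takes over 70 s, if anything falls off the work surface, if the arm or the gripper's body presses on something with over 40 N, if the wrist force passes 120 N, or if a joint passes its speed limit or range.

## Working session

There is one attempt and no reset: what is moved stays moved. The work goes in short steps, each a Python script; the robot and the scene stay as the last script left them, time stands still between calls to the robot, and variables do not carry over. Pictures are saved under pics/ and viewed, at most 10 in all, crops included, and the job is handed in when it is done.

```bash
ls; mkdir -p pics; python3 - <<'E'
from station import env, effector, solver, viewer, workorder, search_frame, tip_of
import cv2, numpy as np
for c in ["scene","side"]:
    im,d=viewer.read_camera(c); cv2.imwrite(f"pics/{c}0.png",im[...,::-1])
    i=viewer.camera_info(c); print(c,i)
    for n in ["deep_tray","shallow_tray","cover","vacuum_pen","tweezers"]:
        print(n,[(np.round(r["at"],3),round(r["score"],2)) for r in tip_of(c,n)[:2]])
        if n in("deep_tray","shallow_tray","cover"): print([(np.round(r["at"],3),round(r["score"],2)) for r in tip_of(c,n+"_corner")[:2]])
print(viewer.camera_info("wrist")); print(env.sense())
E
```

```text
pics
scene {'intrinsics': array([[497.54169041,   0.        , 320.04220614],
       [  0.        , 497.54169041, 235.8353413 ],
       [  0.        ,   0.        ,   1.        ]]), 'eye': array([1.07065663, 0.11785304, 0.75577212]), 'rotation': array([[-0.28632693, -0.7796496 ,  0.55692314],
       [ 0.95803481, -0.24124382,  0.1548248 ],
       [ 0.01364517,  0.57788227,  0.81600606]])}
deep_tray []
[(array([0.479, 0.064, 0.008]), 0.88)]
shallow_tray [(array([0.496, 0.232, 0.002]), 0.67), (array([0.526, 0.139, 0.001]), 0.2)]
[(array([0.504, 0.259, 0.009]), 0.96)]
cover []
[(array([ 0.527, -0.263,  0.004]), 0.7), (array([ 0.526,  0.136, -0.001]), 0.62)]
vacuum_pen [(array([ 0.527,  0.139, -0.   ]), 0.61), (array([0.496, 0.231, 0.003]), 0.19)]
tweezers [(array([ 0.464, -0.134, -0.   ]), 0.63)]
side {'intrinsics': array([[544.30712796,   0.        , 308.25442524],
       [  0.        , 544.30712796, 241.57640224],
       [  0.        ,   0.        ,   1.        ]]), 'eye': array([ 0.20587162, -0.73258438,  0.74858916]), 'rotation': array([[ 0.87553928,  0.3272098 , -0.35547815],
      
[... 1153 characters left out ...]
ay([ 1.14000851e-03, -9.16668465e-05,  1.01801824e-03,  2.75226749e-04,
       -2.42149238e-03, -2.95084935e-04, -1.05184230e-03]), 'tau': array([-8.82663790e-04, -5.20411706e+01, -1.26701171e-02, -2.44061172e+01,
       -5.66506467e-02,  1.12438638e-02,  3.36377650e-05]), 'ee_pos': array([0.26496372, 0.59354416, 0.21460818]), 'tcp_rot': array([[-9.13157289e-01,  4.07607360e-01,  6.74708482e-05],
       [ 4.07607363e-01,  9.13157291e-01,  2.17432208e-05],
       [-5.27488001e-05,  4.73565950e-05, -9.99999997e-01]]), 'wrist_force': array([-0.05499783,  0.31480273,  0.45435681]), 'moment': array([-0.00507047, -0.02848008,  0.04435206]), 'grasp_force': 0.0, 'gripper_width': 0.09178316828214853}
```

View pics/side0.png

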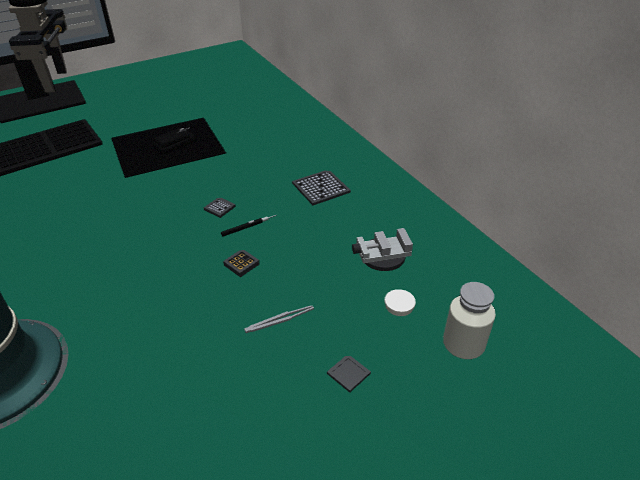

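View pics/scene0.png

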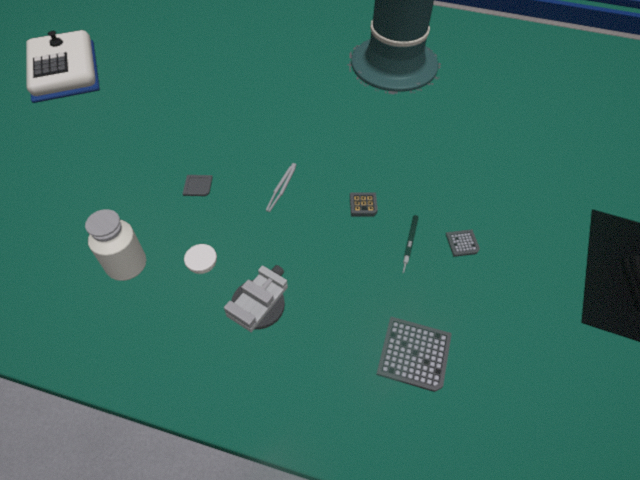

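The pictures match the network reports: in the side view, deep tray (241,262), shallow tray (220,207) and cover (348,373), with the pen and tweezers between them. Next I'll take close wrist views of the deep and shallow trays.

```bash
cat > h.py <<'E'
from station import env, effector, solver, viewer, workorder, search_frame, tip_of
import cv2, numpy as np
from scipy.optimize import least_squares
def R(yaw):
    c,s=np.cos(yaw),np.sin(yaw)
    return np.array([[-c,-s,0],[-s,c,0],[0,0,-1.]])
H=.0254; P=np.array([[-H,-H],[H,-H],[H,H-.007],[H-.007,H],[-H,H]])
def measure(top,bot,tag,xy0,yaw0=0):
    """fit tray silhouette (prism bot..top) in a wrist picture -> x,y,yaw, rms"""
    s=env.sense(); im,_=viewer.read_camera("wrist"); cv2.imwrite(f"pics/{tag}.png",im[...,::-1])
    i=viewer.camera_info("wrist"); T=np.eye(4); T[:3,:3]=s["tcp_rot"]; T[:3,3]=s["ee_pos"]; T=T@i["T_tool_cam"]
    f=im.astype(int); m=((f[...,1]-np.maximum(f[...,0],f[...,2]))<0.3*f[...,1]).astype(np.uint8)
    m=cv2.morphologyEx(m,cv2.MORPH_OPEN,np.ones((3,3)))
    K=i["intrinsics"]
    q=T[:3,:3].T@(np.r_[xy0,top]-T[:3,3]); q=q*[1,-1,-1]
    px=cv2.fisheye.distortPoints((q[:2]/q[2]).reshape(1,1,2),K,np.zeros(4)).ravel()
    n,lab,st,cen=cv2.connectedComponentsWithStats(m)
    k=min([k for k in range(1,n) if st[k,4]>800],key=lambda k:np.linalg.norm(cen[k]-px))
    c=max(cv2.findContours((lab==k).astype(np.uint8),0,cv2.CHAIN_APPROX_NONE)[0],key=cv2.contourArea)
    u=cv2.fisheye.undistortPoints(c.astype(float),K,np.zeros(4)).reshape(-1,2)
    d=np.c_[u[:,0],-u[:,1],-np.ones(len(u))]@T[:3,:3].T; e=T[:3,3]
    w=(e+d*((top-e[2])/d[:,2])[:,None])[:,:2]
    def hull(p):
        c,s=np.cos(p[2]),np.sin(p[2]); A=P@np.array([[c,s],[-s,c]])+p[:2]
        B=e[:2]+(A-e[:2])*(e[2]-top)/(e[2]-bot)
        return cv2.convexHull(np.r_[A,B].astype(np.float32)*1000)
    def res(p):
        h=hull(p); return [cv2.pointPolygonTest(h,(float(a)*1000,float(b)*1000),True) for a,b in w]
    best=min((least_squares(res,[*w.mean(0),yaw0+a],loss="soft_l1",diff_step=1e-4,x_scale=[.01,.01,.1]) for a in(-.3,0,.3)),key=lambda r:r.cost)
    print(tag,best.x.round(4),"rms mm",np.sqrt(np.mean(np.square(best.fun))).round(2),"px",px.round(),"area",st[k,4],"t",s["t"])
    return best.x
E
python3 - <<'E'
from h import *
env.reach([.46,.037,.11],R(0)); d=measure(.012,0,"deep1",[.46,.037])
env.reach([.495,.231,.105],R(0)); s=measure(.007,0,"shal1",[.495,.231])
a=cv2.imread("pics/deep1.png");b=cv2.imread("pics/shal1.png")
cv2.imwrite("pics/two.png",np.hstack([a[60:420,120:520],b[60:420,120:520]]))
np.savez("m.npz",d=d,s=s)
E
```

```text
deep1 [ 0.4692  0.0328 -1.5412] rms mm 334.89 px [322. 240.] area 307200 t 3.05
shal1 [ 0.4997  0.2248 -1.5505] rms mm 334.7 px [326. 241.] area 307198 t 3.9083
```

View pics/two.png

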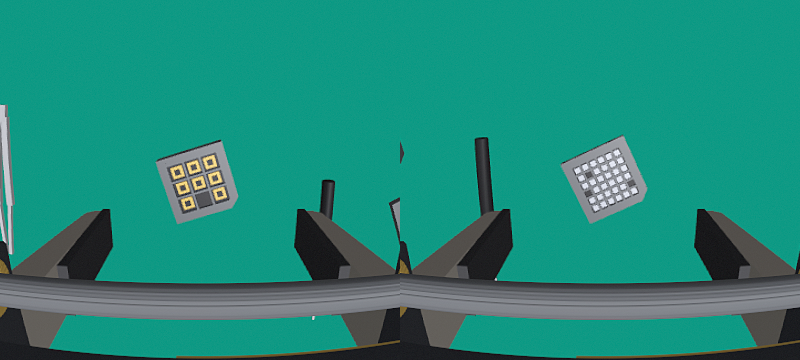

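The tray images are clean: deep tray about (317,241) and shallow about (325,240) in the full frame, cut corner at lower right. The colour mask was wrong because the bench is teal, so I'll segment by saturation instead.

```bash
sed -i 's/^    f=im.astype(int).*/    m=(cv2.cvtColor(im,cv2.COLOR_RGB2HSV)[...,1]<120).astype(np.uint8)/' h.py
python3 - <<'E'
from h import *
s=measure(.007,0,"shal2",[.495,.231])
env.reach([.46,.037,.11],R(0)); d=measure(.012,0,"deep2",[.46,.037])
np.savez("m.npz",d=d,s=s)
E
```

```text
shal2 [0.4946 0.2309 0.4337] rms mm 0.34 px [327. 241.] area 4595 t 3.9583
deep2 [0.4626 0.0341 0.304 ] rms mm 0.37 px [322. 240.] area 4243 t 4.8167
```

```bash
python3 - <<'E'
from h import *
m=np.load("m.npz"); d,s=m["d"],m["s"]
env.reach([s[0],s[1],.08],R(s[2]))
env.movel([s[0],s[1],.003],rate=.08); print(env.sense()["ee_pos"],env.sense()["wrist_force"])
effector.grasp(8); q=env.sense(); print(q["gripper_width"],q["grasp_force"],q["ee_pos"])
env.movel([s[0],s[1],.07],rate=.1)
env.reach([d[0],d[1],.07],R(d[2]))
q=env.sense(); print(q["gripper_width"],q["ee_pos"],d, q["wrist_force"])
env.movel([d[0],d[1],.020],rate=.06); env.movel([d[0],d[1],.0155],rate=.02); env.pause(.1)
q=env.sense(); print(q["ee_pos"],q["wrist_force"],q["t"])
E
```

```text
[0.4950118  0.23111692 0.00343684] [-0.59885642 -0.35267746 -0.68915673]
0.050819636211632595 7.999999076128006 [0.49462292 0.23093861 0.00305168]
0.05027426510794684 [0.46318666 0.03549552 0.06994859] [0.46259316 0.03412318 0.3040455 ] [-0.38093766 -0.17206818 -1.33250915]
[0.46263689 0.034124   0.01554863] [ 0.18746239 -0.10502849 -0.99223611] 10.5917
```

```bash
python3 - <<'E'
from h import *
m=np.load("m.npz"); d=m["d"]
env.movel([d[0],d[1],.0151],rate=.02); effector.release(); env.pause(.2)
env.movel([d[0],d[1],.117],rate=.12)
p=measure(.019,.0,"pile1",d[:2],d[2])
a=cv2.imread("pics/pile1.png"); cv2.imwrite("pics/pile1c.png",cv2.resize(a[180:300,240:400],None,fx=4,fy=4))
for c in ["scene","side"]:
    viewer.read_camera(c); print([(r["at"],r["score"]) for r in tip_of(c,"cover")[:2]])
env.reach([.507,-.288,.105],R(0)); c=measure(.006,0,"cov1",[.507,-.288])
np.savez("m.npz",d=d,p=p,c=c)
E
```

```text
pile1 [0.4627 0.0339 0.3042] rms mm 0.31 px [323. 242.] area 4769 t 12.7917
[([0.5114, -0.2939, -0.0029], 0.85)]
[([0.5047, -0.2905, 0.0038], 0.61)]
cov1 [ 0.5106 -0.293   0.2691] rms mm 0.36 px [320. 240.] area 4518 t 14.275
```

View pics/pile1c.png

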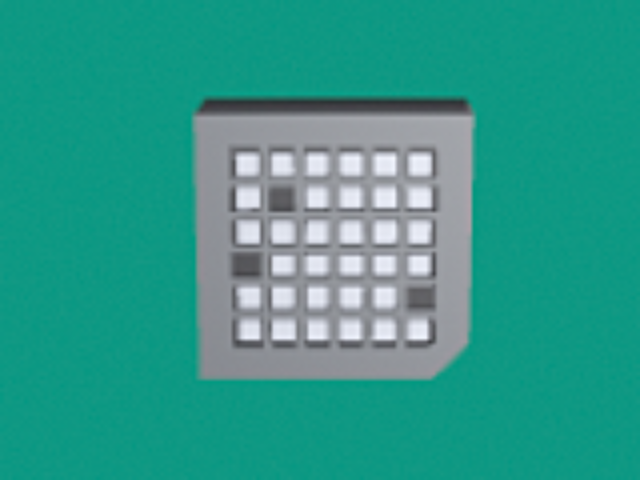

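The shallow tray sits squarely on the deep one, with the silhouette fitting to 0.3 mm rms; in the 4x crop the pile spans about (195–472, 100–380), cut corner at lower right. Next is the cover.

```bash
python3 - <<'E'
from h import *
m=np.load("m.npz"); d,s=m["p"],m["c"]; d0=m["d"]; d[2]=d0[2]
env.reach([s[0],s[1],.07],R(s[2])); env.movel([s[0],s[1],.003],rate=.08)
effector.grasp(8); q=env.sense(); print(q["gripper_width"],q["grasp_force"],q["ee_pos"]); z0=q["ee_pos"][2]
env.movel([s[0],s[1],.09],rate=.1)
env.reach([d[0],d[1],.08],R(d[2])); env.pause(.2); print(env.sense()["gripper_width"])
env.movel([d[0],d[1],.028],rate=.06); env.movel([d[0],d[1],z0+.0193],rate=.02); env.pause(.1)
q=env.sense(); print(q["ee_pos"],q["wrist_force"])
effector.release(); env.pause(.2)
env.movel([d[0],d[1],.123],rate=.12)
p=measure(.025,.0,"pile2",d[:2],d[2])
a=cv2.imread("pics/pile2.png"); a=a[180:300,240:400]
viewer.read_camera("side"); 
b=cv2.imread("pics/cov1.png")[180:300,240:400]
cv2.imwrite("pics/pile2c.png",cv2.resize(a,None,fx=4,fy=4))
np.savez("m.npz",d=d0,p=p)
E
```

```text
0.050436558591730914 8.000071495771408 [ 0.51063267 -0.29300433  0.00307573]
0.050901901316661086
[0.46273614 0.03391996 0.02240157] [-0.35969531  0.2890162  -0.04403761]
pile2 [0.4629 0.0336 0.3041] rms mm 0.32 px [323. 242.] area 4831 t 22.325
```

View pics/pile2c.png

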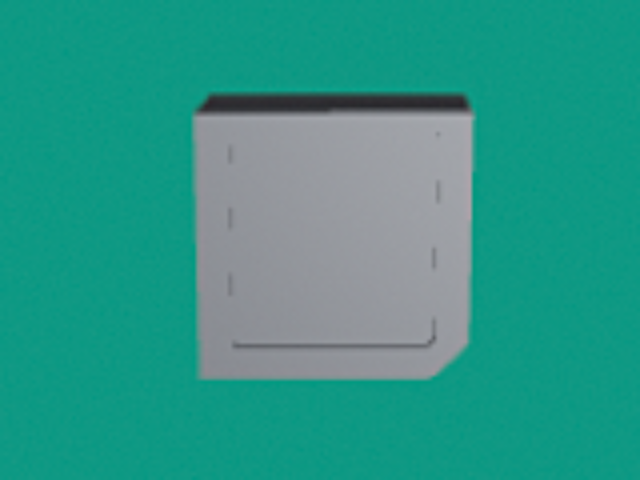

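The cover is square on the pile, in the crop at about (195–472, 95–380) with its cut corner at lower right. Now I'll grip low on the deep tray and lift gently.

```bash
python3 - <<'E'
from h import *
d=np.load("m.npz")["p"]; d[2]=np.load("m.npz")["d"][2]
env.movel([d[0],d[1],.04],rate=.1); env.movel([d[0],d[1],.002],rate=.04)
effector.grasp(20); env.pause(.2); q=env.sense(); print(q["gripper_width"],q["grasp_force"],q["ee_pos"],q["wrist_force"])
env.movel([d[0],d[1],.02],rate=.03); env.movel([d[0],d[1],.125],rate=.06); env.pause(.5)
q=env.sense(); print(q["gripper_width"],q["grasp_force"],q["ee_pos"],q["wrist_force"],q["t"])
im,_=viewer.read_camera("side"); 
for n in ["deep_tray","cover","cover_corner","deep_tray_corner"]: print(n,[(r["at"],r["score"]) for r in tip_of("side",n)[:1]])
w,_=viewer.read_camera("wrist")
cv2.imwrite("pics/end.png",np.hstack([cv2.resize(im[160:290,160:300],(400,371)),cv2.resize(w[150:335,220:420],(400,371))])[...,::-1])
E
```

```text
0.050884910445340874 20.00008776783943 [0.46287109 0.03372137 0.00203592] [-0.52516807  1.31443886  1.68846582]
0.050275926312364244 19.99979741871357 [0.46288419 0.0336613  0.12500683] [-0.83383715 -0.09258812 -1.06883633] 28.55
deep_tray [([0.4604, 0.0334, 0.1201], 0.44)]
cover [([0.4611, 0.0379, 0.1439], 0.7)]
cover_corner [([0.4757, 0.0585, 0.1467], 0.71)]
deep_tray_corner [([0.4619, 0.0331, 0.1371], 0.56)]
```

View pics/end.png

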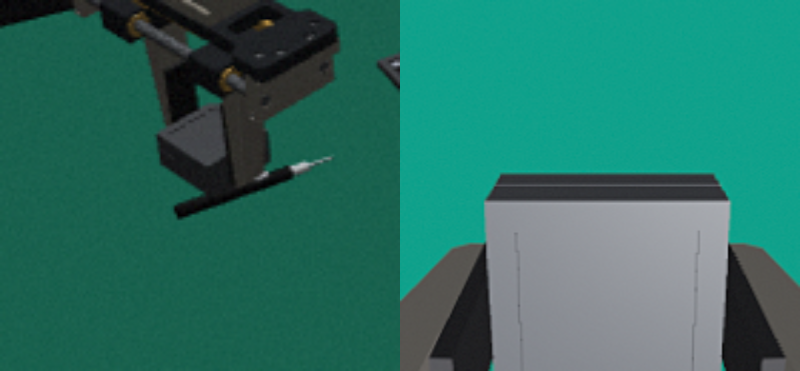

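The whole pile is held level and square between the fingers about 12 cm up: left panel (190,150), right panel with flush layers at (485–730, 175–371). I'm handing the job in.

```bash
python3 -c "
from station import workorder
print(workorder.finish_job())"
```

```text
the job is handed in; nothing more can be done
None
```

I stacked the shallow tray on the deep one with the cover on top, and the pile was held level and steady about 12 cm up by the deep tray when I handed it in; the system confirmed the hand-in but gave no verdict.

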